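Hold a bearing probe on a vacuum pump's measuring point

TASK

Take a bearing reading on the lab's vacuum pump: lift the cordless bearing probe out of its charging cradle and press its sprung tip gently onto the bright face of the yellow-ringed measuring point, with the probe square to that sloping face and the tip pushed about half way in. Keep it there steadily for about three seconds for the reading and finish while still holding it there; leave the other things on the bench where they stand.

Things in the scene. Friction and masses are not known exactly. Their poses are not given: they have to be found in the camera images.
- probe_grip (a point): Grip point of the upright bearing probe (130 to 210 g): white box handle with teal bands, 40 mm (its x) by 30 mm (its y, grip here) by 75 mm (its z, from tip to top), below it a black rubber nose 40 mm long, 16 to 22 mm across, with the sprung steel tip. The point is on the long axis, 25 mm below the handle's top, 50 mm above its lower end.
- probe_tip (a point): The very end of the probe's steel tip (6 mm thick, round end). Axes as the handle's. With the tip fully out it lies 102 mm below the grip point on the probe's long axis (12 mm out of the rubber nose); pushed fully in it is 92 mm below.
- plunger (a joint): How far the sprung tip is pushed into the nose: 0 fully out, 0.010 m fully in. Spring 0.6 N per mm with 0.6 N of preload: about 3.6 N half way in.
- cradle: Black charging cradle fixed to the bench, 80 by 66 by 77 mm high on a 96 by 82 mm foot; origin at the centre of its underside, x and y those of the probe in it. The handle stands 15 mm deep in the pocket, 3 mm play all round, its lower end on a ledge at 62 mm; draw it straight up at least 70 mm to clear nose and tip.
- pump: Vacuum pump fixed to the bench, 150 mm (x) by 250 mm (y), origin at the centre of its underside. Blue finned motor lying along y, axis 85 mm up, end shields 114 mm across; black fan cowl at the +y end, square pump head (176 mm high) at the -y end, black terminal box with red switch on top (165 mm high). Gauge on its -x side; a brass silencer juts 15 mm out at +x.
- spot (a point): Centre of the face of the point to use: a round boss 24 mm across on the motor's end shield by the fan cowl, with a bright flat face 18 mm across in a yellow ring, 13 mm proud of the shield. z is the face's outward normal, leaning 25 degrees from vertical towards the pump's -x (gauge) side. At (-30, 65, 148) mm in the pump's frame.
- other_spot (a point): The other measuring point, the same but ringed in blue, next to the pump head, at (-30, -55, 148) mm in the pump's frame. Not to be used.
- jar: Amber jar with a white cap, 60 mm across, 95 mm high; a bystander. Origin at the centre of its underside.
- media_bottle: Glass bottle with a blue cap, 68 mm across, 150 mm high; a bystander. Origin at the centre of its underside.
- tip_rack: White rack of blue pipette tips, 120 (x) by 85 (y) by 67 mm high; a bystander. Origin at the centre of its underside.
- screw_cap: Blue screw cap, 48 mm across, 24 mm high, lying on the bench; a bystander. Origin at the centre of its underside.
Things that resemble listed ones, but are neither listed nor needed, are in the scene too. Leave any green look-alike of the cradle alone. What is shaped like the part that bears probe_grip but blue is not meant.

How it is judged:
On the way, in this order (a step that is already met when the one before it is completed fails the run):
1. the probe is drawn out of the cradle, its tip above the cradle's top (z of probe_tip in the frame of cradle above 0.08 m and contact force between the fingers and anything else above 2 N), for 0.1 s.
2. the tip is held on the yellow-ringed point, square and about half way in, for the reading (distance between probe_tip and spot below 0.006 m and angle between the z axis of probe_tip and the z axis of spot, either way round below 0.14 rad and value of joint plunger between 0.0025 and 0.0075 m and velocity of joint plunger between -0.01 and 0.01 m/s and contact force between pump and anything else between 0.8 and 8 N and contact force between each of the arm, the fingers and pump below 0.5 N and contact force between the fingers and anything else above 2 N and contact force between cradle and anything else below 0.3 N and height (world z) of probe_grip above 0.18 m), for 2.5 s.
At the end, for the whole second after the job is handed in: Still gripped over 180 mm up, clear of the cradle: tip within 6 mm of the yellow-ringed centre, axis within 8 degrees of square, tip at rest 2.5 to 7.5 mm in, 0.8 to 8 N on the pump, none of it from the arm. Bystanders within 20 mm of their places (all of step 2 and distance of each of jar, media_bottle, tip_rack, screw_cap from where it was at the start of the episode below 0.02 m); the arm keeps its last pose, push and grip.
It fails at once if the pump is pushed harder than 15 N (contact force between pump and anything else above 15 N).
It fails at once if a bystander is shifted more than 20 mm or tipped (distance of any of jar, media_bottle, tip_rack, screw_cap from where it was at the start of the episode above 0.02 m or angle between any of jar, media_bottle, tip_rack, screw_cap's own z axis and vertical above 0.35 rad).
It also fails if it takes over 48 s, if anything falls off the work surface, if the arm or the gripper's body presses on something with over 40 N, if the wrist force passes 120 N, or if a joint passes its speed limit or range.

ROBOT

A 6-joint arm with a two-finger parallel gripper is mounted at the origin on the work surface. World frame = base frame: x ahead of the robot, y to its left, z up, the work surface at z = 0. Lengths are in m, angles in rad, forces in N, time in s.
With the tool pointing down it reaches from about 0.375 to 0.925 m from the base axis. Payload 5.7 kg.
Tool frame: the origin (TCP) lies midway between the tips of the shut fingers; the grasp point (between the pads) lies 19 mm behind it; z points along the fingers, x is the direction in which the jaws open and shut, and the axes are right-handed (so a half turn about z gives the same grasp; the last joint's range is limited). The gripper opens to 88 mm and grips with 3 to 60 N. Pads are 20 mm wide; open, the fingers measure 115 mm over their backs; the gripper's body (75 mm by 178 mm) begins 61 mm behind the grasp point.
Start: joints at [-1.278, 0.359, 1.51, -0, 1.272, -0.115], TCP at [0.238, -0.551, 0.223] pointing down, gripper open.
Joint ranges: [-2.97, 2.97], [-1.01, 2.36], [0.21, 2.38], [-0.96, 4.11], [0.2, 2.71], [-2.98, 2.98]. Speed limits (rad/s): [2.39, 2.39, 3.14, 3.14, 3.14, 3.14].

INTERFACE

Orientations are given as a unit quaternion [x, y, z, w].
In Python, from station import env gives the robot as it stands.
- The arm moves only by the shell command python3 -m handwheel 'ROWS'. ROWS is JSON, a list that holds one entry, the list of rows, each a list of 7 numbers: the finger opening in mm, from 0 to 87.8, then the shift along the tool's x, y, z in mm, then the turn, a rotation vector about the tool's x, y, z in rad. In form: [[[gripper, tx, ty, tz, ax, ay, az], ...]]. A call has 1 to 20 rows; each row is the pose to reach, as a shift and turn from the pose measured when the call began, along the tool's axes at that moment; what a row does not reach only later rows make up. A row lasts 1/8 s, in which the tool goes at most 62.5 mm and 10.7 degrees, less where a joint would pass 70% of its speed; a pose out of reach is approached as far as the arm can. A call with a gripper value outside its range is refused whole. The fingers move at their own pace and stop on an object; the grip force is fixed at half the most. Time passes only in rows, so rows that repeat a pose let the fingers close. It gives the time, the measured TCP pose, the force and the opening at its end, in the units of the state.
- env.read_state(): the state, without advancing time (a new reading comes with each control period).
- env.camera(name): name is "scene" or "side" or "wrist"; returns a dict with "pixels" (400x640x3 uint8, red, green, blue), "vertical_fov" (degrees; the focal length in pixels is half the picture's height over the tangent of half this angle, whatever the lens; pixels are square), "cx", "cy" (the principal point, pixels), "k1" (the pictures are not rectified: a ray, as slopes to the right and down, at radius r is drawn at 1 + k1 r^2 times it, then the intrinsics apply), "extrinsics" (4x4, takes a point from world to camera coordinates). Camera axes: x right, y down, z forward; pixel columns grow to the right and rows downward; lengths in m; the calibration is good to about 2 mm. A picture is of the moment at which its call begins. There is no depth.
- env.hand_in(): hands the job in, once; it reports no verdict.
The state is a dict: "time": time; "q": joint angles; "dq": joint speeds; "joint_torque": joint torques, N m; "ee_pos": TCP position; "tool_rot": TCP orientation; "contact_force": force on the tool from outside, world axes, zero at the start; "wrist_torque": the same for the moment, N m; "width": finger opening in m.
Only numpy, scipy, OpenCV 4.12 (cv2) and the standard library are available. Lean on these libraries where they do the work, as an engineer would, in place of code of your own. Each camera call takes 0.05 s, during which the arm holds its last target. There are 200 camera calls.

## Working session

There is one attempt and no reset: what is moved stays moved. The work goes in short steps, Python scripts to look and compute and a shell command to move; the robot and the scene stay as the last step left them, time stands still between calls to the robot, and variables do not carry over. Pictures are saved under pics/ and viewed, about 8 in all and at most 12, crops included, and the job is handed in when it is done.

```bash
ls; mkdir -p pics
python3 - <<'E'
from station import env
import cv2,pickle
for n in("scene","side"):
    c=env.camera(n);pickle.dump(c,open(f"{n}0.pkl","wb"));cv2.imwrite(f"pics/{n}0.png",c["pixels"][:,:,::-1])
    print(n,c["vertical_fov"],c["cx"],c["cy"],c["k1"],c["extrinsics"].round(3).tolist() if hasattr(c["extrinsics"],'round') else c["extrinsics"])
print(env.read_state())
E
```

```text
pics
scene 50.744415396449654 317.51635147970046 196.9932512304085 -0.07598841160672955 [[0.867, 0.498, 0.003, -0.52], [0.427, -0.741, -0.518, -0.212], [-0.256, 0.451, -0.855, 1.168], [0.0, 0.0, 0.0, 1.0]]
side 46.04332367499597 320.77295011801846 204.45745040117805 0.03471281509132138 [[-0.711, -0.703, -0.01, 0.397], [-0.47, 0.486, -0.737, 0.387], [0.523, -0.519, -0.676, 0.989], [0.0, 0.0, 0.0, 1.0]]
{'time': 0.1, 'q': array([-1.27810857e+00,  3.59414777e-01,  1.51129133e+00, -3.00515272e-05,
        1.27249723e+00, -1.15079403e-01]), 'dq': array([ 8.52220153e-05, -3.05911254e-03, -2.20564411e-03, -1.38107468e-04,
        5.38033010e-04,  1.74305197e-03]), 'joint_torque': array([ 3.61517596e-05, -5.16357744e+01, -2.71404970e+01,  6.75704191e-02,
        2.75897642e-02, -1.66471142e-05]), 'ee_pos': array([ 0.23775493, -0.55022498,  0.22191699]), 'tool_rot': array([ 8.35633825e-01, -5.49286321e-01, -6.26936433e-04, -5.05701690e-04]), 'contact_force': array([ 0.17368129, -0.48587816,  0.22779205]), 'wrist_torque': array([ 0.02823405,  0.03522625, -0.0129787 ]), 'width': 0.0882499467345026}
```

View pics/scene0.png

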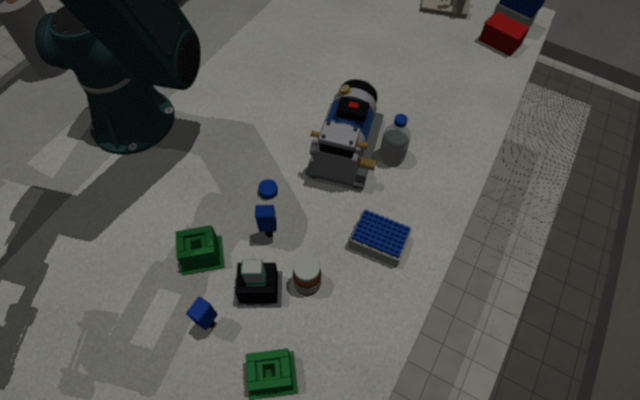

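View pics/side0.png

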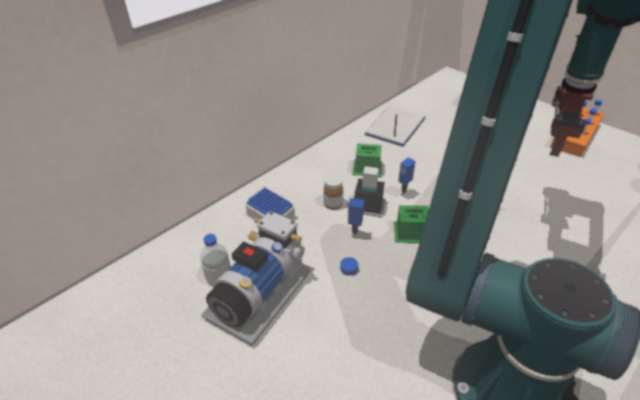

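The scene view shows the probe in the black cradle at about (255,270), the jar at (307,272), and the pump at (345,130) with its yellow spot near (345,90). In the side view the probe is at (371,180), and the spot is near (245,283). I'll enlarge these areas next.

Run:
```python
import cv2,numpy as np
a=cv2.imread("pics/scene0.png");b=cv2.imread("pics/side0.png")
f=lambda i,x,y,w,h:cv2.resize(i[y:y+h,x:x+w],(400,300),interpolation=cv2.INTER_CUBIC)
o=np.vstack([np.hstack([f(a,225,245,80,60),f(b,330,155,80,60)]),np.hstack([f(a,280,75,160,120),f(b,190,205,160,120)])])
cv2.imwrite("pics/crop0.png",o)
```

```text
(no output)
```

View pics/crop0.png

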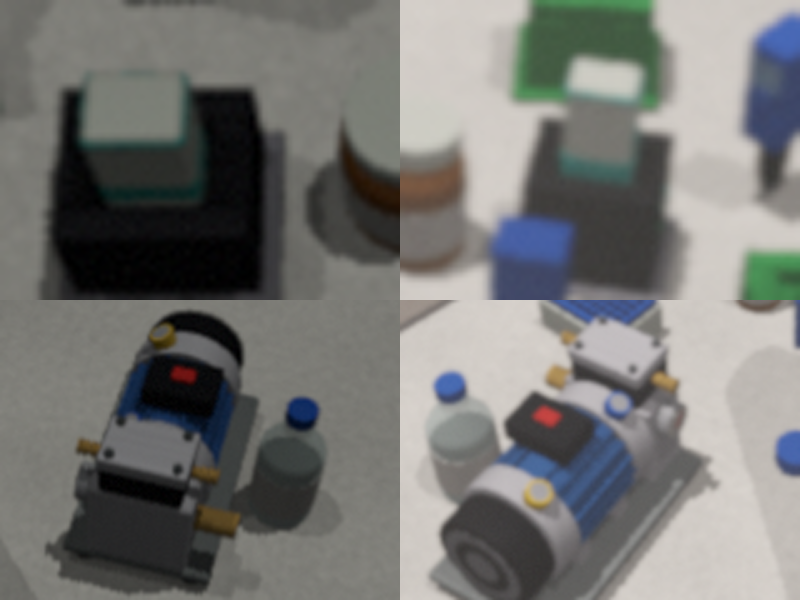

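```bash
cat > h.py <<'E'
import numpy as np,cv2,pickle
def K(c):
    f=200/np.tan(np.radians(c["vertical_fov"]/2));return np.array([[f,0,c["cx"]],[0,f,c["cy"]],[0,0,1.]]),np.array([c["k1"],0,0,0,0.])
def ray(c,uv):
    k,d=K(c);E=np.array(c["extrinsics"]);n=cv2.undistortPoints(np.array(uv,float).reshape(-1,1,2),k,d)[:,0]
    return -E[:3,:3].T@E[:3,3],np.c_[n,np.ones(len(n))]@E[:3,:3]
def atz(c,uv,z):
    o,d=ray(c,uv);return o+d*((z-o[2])/d[:,2])[:,None]
def tri(cs,uvs):
    A=0;b=0
    for c,u in zip(cs,uvs):
        o,d=ray(c,[u]);d=d[0]/np.linalg.norm(d[0]);P=np.eye(3)-np.outer(d,d);A=A+P;b=b+P@o
    return np.linalg.solve(A,b)
def proj(c,p):
    k,d=K(c);E=np.array(c["extrinsics"]);return cv2.projectPoints(np.array(p,float).reshape(-1,3),cv2.Rodrigues(E[:3,:3])[0],E[:3,3],k,d)[0][:,0]
E
python3 - <<'E'
from h import *
np.set_printoptions(precision=4,suppress=True)
a=pickle.load(open("scene0.pkl","rb"));b=pickle.load(open("side0.pkl","rb"))
S=lambda x,y:(225+x/5,245+y/5); D=lambda x,y:(330+(x-400)/5,155+y/5)
s=[S(85,73),S(183,72),S(187,142),S(82,142)];d=[D(570,58),D(642,68),D(640,100),D(567,92)]
print("top scene",atz(a,s,.137),atz(a,s,.137).mean(0));print("top side",atz(b,d,.137),atz(b,d,.137).mean(0))
print("tri",tri([a,b],[np.mean(s,0),np.mean(d,0)]))
sp=(344.8,89.4);sd=(245.8,282.2);ot=(277.6,246.6)
print("spot",tri([a,b],[sp,sd]),atz(a,[sp],.148),atz(b,[sd,ot],.148))
# pump head top corners z=.176 scene
P=lambda x,y:(280+x/2.5,75+(y-300)/2.5)
print("head",atz(a,[P(113,413),P(200,428),P(186,486),P(98,470)],.176))
E
```

```text
top scene [[ 0.5592 -0.2215  0.137 ]
 [ 0.5916 -0.2022  0.137 ]
 [ 0.6087 -0.2252  0.137 ]
 [ 0.5744 -0.2452  0.137 ]] [ 0.5835 -0.2235  0.137 ]
top side [[ 0.6051 -0.2229  0.137 ]
 [ 0.5701 -0.244   0.137 ]
 [ 0.5527 -0.2212  0.137 ]
 [ 0.5863 -0.1986  0.137 ]] [ 0.5786 -0.2217  0.137 ]
tri [ 0.5816 -0.2236  0.1341]
spot [0.5196 0.2706 0.1438] [[0.5225 0.2682 0.148 ]] [[0.5151 0.2715 0.148 ]
 [0.5436 0.1551 0.148 ]]
head [[0.5415 0.1351 0.176 ]
 [0.6167 0.1585 0.176 ]
 [0.6355 0.0947 0.176 ]
 [0.562  0.0721 0.176 ]]
```

```bash
cat >> h.py <<'E'
from scipy.spatial.transform import Rotation as Ro
def rows(st,p,R):
    C=Ro.from_quat(st["tool_rot"]);t=C.inv().apply(np.array(p)-st["ee_pos"])*1000;a=(C.inv()*R).as_rotvec()
    print("shift mm",t.round(1),"turn",a.round(4),"deg",np.degrees(np.linalg.norm(a)).round(1))
def tool(z,xdir):
    z=np.array(z,float);z/=np.linalg.norm(z);x=np.array(xdir,float);x-=z*(x@z);x/=np.linalg.norm(x)
    return Ro.from_matrix(np.c_[x,np.cross(z,x),z])
E
python3 - <<'E'
from h import *
from station import env
np.set_printoptions(precision=4,suppress=True)
a=pickle.load(open("scene0.pkl","rb"))
print(atz(a,[(265,212),(202,312),(307,265)],.12))
g=np.radians(-58.5);rows(env.read_state(),[.581,-.2225,.23],tool([0,0,-1],[np.cos(g),np.sin(g),0]))
E
```

```text
[[ 0.5329 -0.1047  0.12  ]
 [ 0.5486 -0.3405  0.12  ]
 [ 0.6692 -0.1626  0.12  ]]
shift mm [-164.7 -445.1   -7.7] turn [-0.0003  0.0016 -0.142 ] deg 8.1
```

```bash
python3 -m handwheel '[[[87,-165,-445,-8,0,0,-0.142],[87,-165,-445,-8,0,0,-0.142],[87,-165,-445,-8,0,0,-0.142],[87,-165,-445,-8,0,0,-0.142],[87,-165,-445,-8,0,0,-0.142],[87,-165,-445,-8,0,0,-0.142],[87,-165,-445,-8,0,0,-0.142],[87,-165,-445,-8,0,0,-0.142],[87,-165,-445,-8,0,0,-0.142],[87,-165,-445,-8,0,0,-0.142],[87,-165,-445,-8,0,0,-0.142],[87,-165,-445,-8,0,0,-0.142]]]'
python3 - <<'E'
from station import env
import cv2,pickle
c=env.camera("wrist");pickle.dump(c,open("wrist1.pkl","wb"));cv2.imwrite("pics/wrist1.png",c["pixels"][:,:,::-1])
E
```

```text
time: 1.6
ee_pos: [0.5801, -0.2232, 0.2303]
tool_rot: [0.872, -0.489, -0.001, -0.001]
contact_force: [-0.4, 0.1, 0.9]
width: 0.0872
```

View pics/wrist1.png

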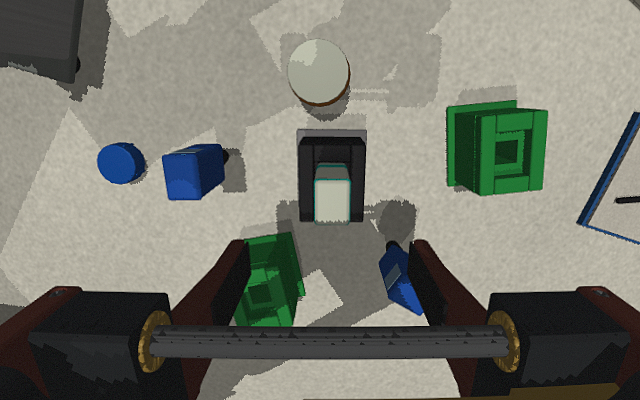

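The wrist view shows the white probe top between about (315,180) and (350,223), square to the image. The jar, at (318,72), is clear of the fingers.

Run:
```python
from h import *
from station import env
np.set_printoptions(precision=4,suppress=True)
c=pickle.load(open("wrist1.pkl","rb"))
q=atz(c,[(315,180),(349,180),(350,223),(315,223)],.137);print(q,q.mean(0))
for i in range(4):
    v=q[(i+1)%4]-q[i];print(np.linalg.norm(v).round(4),np.degrees(np.arctan2(v[1],v[0])).round(1))
m=q.mean(0);g=np.radians(-58.5);rows(env.read_state(),[m[0],m[1],.093],tool([0,0,-1],[np.cos(g),np.sin(g),0]))
```

```text
[[ 0.5944 -0.2035  0.137 ]
 [ 0.6086 -0.2267  0.137 ]
 [ 0.5779 -0.2472  0.137 ]
 [ 0.5627 -0.2223  0.137 ]] [ 0.5859 -0.2249  0.137 ]
0.0272 -58.6
0.0369 -146.2
0.0292 121.4
0.0369 30.7
shift mm [  4.7  -3.8 137.3] turn [-0.0003  0.0016 -0.0015] deg 0.1
```

```bash
python3 -m handwheel '[[[87,3,-3,50,0,0,0],[87,3,-3,90,0,0,0],[87,3,-3,120,0,0,0],[87,3,-3,137,0,0,0],[87,3,-3,137,0,0,0],[87,3,-3,137,0,0,0],[87,3,-3,137,0,0,0],[15,3,-3,137,0,0,0],[15,3,-3,137,0,0,0],[15,3,-3,137,0,0,0],[15,3,-3,137,0,0,0],[15,3,-3,137,0,0,0],[15,3,-3,137,0,0,0],[15,3,-3,137,0,0,0],[15,3,-3,137,0,0,0],[15,3,-3,137,0,0,0]]]'
```

```text
time: 3.65
ee_pos: [0.5842, -0.2239, 0.0933]
tool_rot: [0.872, -0.489, -0.001, -0.001]
contact_force: [-0.4, 0.9, -0.4]
width: 0.0299
```

```bash
python3 -m handwheel '[[[15,0,0,-15,0,0,0],[15,0,0,-35,0,0,0],[15,0,0,-60,0,0,0],[15,0,0,-85,0,0,0],[15,0,0,-120,0,0,0],[15,0,0,-160,0,0,0],[15,0,0,-200,0,0,0],[15,0,0,-240,0,0,0],[15,0,0,-265,0,0,0],[15,0,0,-265,0,0,0],[15,0,0,-265,0,0,0]]]'
python3 - <<'E'
from h import *
from station import env
yaw=np.radians(15.5);t=np.radians(25)
n=Ro.from_euler('z',yaw).apply([-np.sin(t),0,np.cos(t)])
spot=np.array([.519,.270,.147])
st=env.read_state();x=Ro.from_quat(st["tool_rot"]).apply([1,0,0])
# tip 80 mm off the face; jaw direction along pump -y
for xd in ([np.sin(yaw),-np.cos(yaw),0],):
    rows(st,spot+n*(.083+.08),tool(-n,xd))
E
```

```text
time: 5.03
ee_pos: [0.5837, -0.2239, 0.3574]
tool_rot: [0.872, -0.489, -0.001, -0.0]
contact_force: [-0.9, -0.2, -2.1]
width: 0.0301
shift mm [-474. -136.   64.] turn [0.4344 0.0634 0.2728] deg 29.6
```

```bash
python3 -m handwheel '[[[15,-60,-17,0,0.054,0.008,0.034],[15,-110,-34,0,0.108,0.016,0.068],[15,-160,-50,0,0.163,0.024,0.102],[15,-215,-65,0,0.217,0.032,0.136],[15,-270,-80,10,0.271,0.04,0.17],[15,-325,-95,25,0.326,0.048,0.205],[15,-380,-110,40,0.38,0.055,0.24],[15,-430,-124,55,0.434,0.063,0.273],[15,-465,-134,64,0.434,0.063,0.273],[15,-474,-136,64,0.434,0.063,0.273],[15,-474,-136,64,0.434,0.063,0.273],[15,-474,-136,64,0.434,0.063,0.273],[15,-474,-136,64,0.434,0.063,0.273],[15,-474,-136,64,0.434,0.063,0.273]]]'
python3 - <<'E'
from station import env
import cv2,pickle
for n in("scene","side","wrist"):
    c=env.camera(n);pickle.dump(c,open(f"{n}2.pkl","wb"));cv2.imwrite(f"pics/{n}2.png",c["pixels"][:,:,::-1])
E
```

```text
time: 6.78
ee_pos: [0.4531, 0.2508, 0.2949]
tool_rot: [0.777, -0.592, 0.131, -0.172]
contact_force: [-0.9, 0.0, -1.7]
width: 0.0296
```

View pics/wrist2.png

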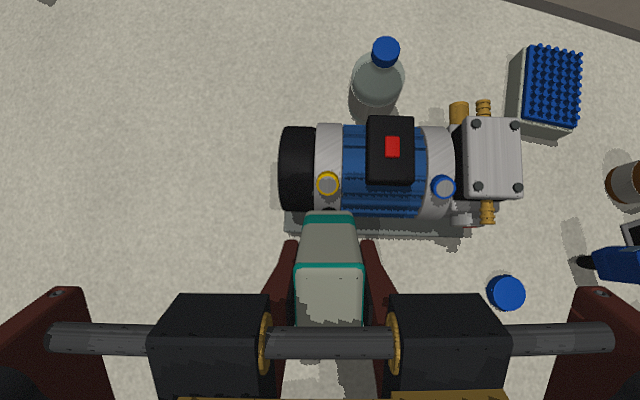

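View pics/side2.png

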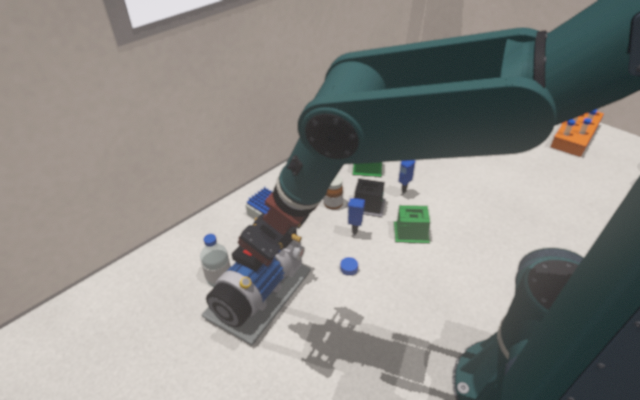

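The wrist view shows the yellow ring at about (328,184), the blue ring at (443,187), and the probe handle straight between the pads. In the side view the arm is clear of everything. I'll find the ring centroids by colour and fit the pump pose.

```bash
cat > fit.py <<'E'
from h import *
from scipy.optimize import least_squares
np.set_printoptions(precision=4,suppress=True)
def ring(c,uv,hue,r=11):
    im=c["pixels"];h=cv2.cvtColor(im,cv2.COLOR_RGB2HSV);x,y=map(int,uv);w=h[y-r:y+r+1,x-r:x+r+1].astype(int)
    m=((abs(w[...,0]-hue)<10)&(w[...,1]>110)&(w[...,2]>60)).astype(np.uint8)
    pts=cv2.findNonZero(m);(cx,cy),(a,b),_=cv2.fitEllipse(cv2.convexHull(pts))
    return np.array([x-r+cx,y-r+cy]),(round(a,1),round(b,1)),len(pts)
L={n:pickle.load(open(n+".pkl","rb")) for n in("scene0","side0","wrist2")}
obs=[("scene0",0,(345,90)),("side0",0,(246,282)),("wrist2",0,(327,184)),("side0",1,(278,247)),("wrist2",1,(443,187))]
X=np.array([[-.03,.065,.148],[-.03,-.055,.148]]);M=[]
for n,i,uv in obs:
    p,e,k=ring(L[n],uv,(25,112)[i]);
    if i==1: p=np.array(uv,float) if k<20 else p
    print(n,i,p,e,k);M.append((n,i,p))
def W(s):c,t=np.cos(s[2]),np.sin(s[2]);return X@np.array([[c,t,0],[-t,c,0],[0,0,1]])+[s[0],s[1],0]
def res(s,MM=M):return np.concatenate([proj(L[n],W(s)[i])[0]-p for n,i,p in MM])
s=least_squares(res,[.56,.21,.27],x_scale=[.01,.01,.1]).x;print("pump",s,np.degrees(s[2]),"res",res(s).reshape(-1,2).round(1).tolist());print(W(s))
for n in("side0","wrist2"):
    q=least_squares(lambda s:res(s,[m for m in M if m[0]==n]),s).x;print(n,np.degrees(q[2]),W(q)[0])
print("tri3",tri([L[n] for n,i,p in M[:3]],[p for _,_,p in M[:3]]))
E
python3 fit.py
```

```text
scene0 0 [344.644   88.3848] (9.2, 10.2) 38
side0 0 [243.9056 284.1362] (6.2, 8.8) 23
wrist2 0 [327.2623 183.0824] (23.0, 24.4) 201
side0 1 [272.  253.5] (6.1, 14.8) 26
wrist2 1 [442.9917 186.4261] (23.0, 25.4) 207
pump [0.5654 0.217  0.2463] 14.112760673352865 res [[0.3, -0.4], [-0.1, -3.0], [-2.6, 0.6], [3.5, -8.0], [-1.3, 0.1]]
[[0.5204 0.2728 0.148 ]
 [0.5497 0.1564 0.148 ]]
side0 15.661763893026508 [0.51   0.2844 0.148 ]
wrist2 13.842821057946285 [0.5216 0.271  0.148 ]
tri3 [0.52   0.2733 0.1432]
```

```bash
sed -i 's/    print(n,i,p,e,k)/    if n=="side0": p=np.array([(245.8,282.2),(277.6,246.6)][i])\n    print(n,i,p,e,k)/' fit.py; python3 fit.py
```

```text
scene0 0 [344.644   88.3848] (9.2, 10.2) 38
side0 0 [245.8 282.2] (6.2, 8.8) 23
wrist2 0 [327.2623 183.0824] (23.0, 24.4) 201
side0 1 [277.6 246.6] (6.1, 14.8) 26
wrist2 1 [442.9917 186.4261] (23.0, 25.4) 207
pump [0.5654 0.215  0.2422] 13.8779485470016 res [[0.0, 0.1], [-1.4, -1.6], [-0.7, 0.8], [-1.4, -1.5], [0.5, 0.8]]
[[0.5207 0.2709 0.148 ]
 [0.5495 0.1544 0.148 ]]
side0 13.766114722166277 [0.5151 0.2716 0.148 ]
wrist2 13.842820826046026 [0.5216 0.271  0.148 ]
tri3 [0.5199 0.2709 0.146 ]
```

Run:
```python
import cv2,numpy as np
a=cv2.imread("pics/scene2.png");b=cv2.imread("pics/side2.png")
f=lambda i,x,y,w,h:cv2.resize(i[y:y+h,x:x+w],(400,400),interpolation=cv2.INTER_CUBIC)
cv2.imwrite("pics/crop2.png",np.hstack([f(a,300,50,100,100),f(b,200,210,100,100)]))
```

```text
(no output)
```

View pics/crop2.png

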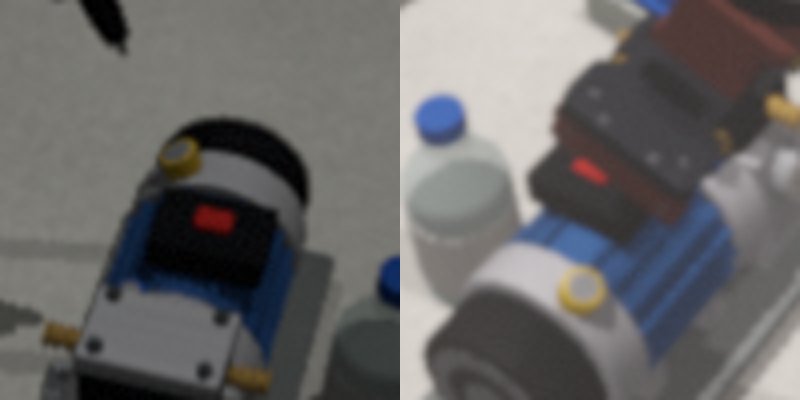

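Crop: the steel tip shows in the scene camera at about (330.8,63), and the yellow boss at (345,89). I'll compare that with the predicted tip and work out the approach.

Run:
```python
from h import *
from station import env
np.set_printoptions(precision=4,suppress=True)
st=env.read_state();R=Ro.from_quat(st["tool_rot"]);z=R.apply([0,0,1]);tip=st["ee_pos"]+.083*z
c=pickle.load(open("scene2.pkl","rb"));print("tip pred",tip,proj(c,tip),proj(c,st["ee_pos"]+.071*z),"spot pred",proj(c,[.5207,.2709,.148]))
yaw=np.radians(13.9);t=np.radians(25)
n=Ro.from_euler('z',yaw).apply([-np.sin(t),0,np.cos(t)])
spot=np.array([.5207,.2709,.148]);xd=[np.sin(yaw),-np.cos(yaw),0]
for h in(.02,.005,-.005): rows(st,spot+n*(.083+h),tool(-n,xd))
```

```text
tip pred [0.4865 0.2606 0.2195] [[331.3475  63.4298]] [[329.3514  59.3769]] spot pred [[344.6764  88.4653]]
shift mm [-2.  -2.1 59.9] turn [0.0004 0.0118 0.0243] deg 1.6
shift mm [-1.8 -2.1 74.9] turn [0.0004 0.0118 0.0243] deg 1.6
shift mm [-1.7 -2.1 84.9] turn [0.0004 0.0118 0.0243] deg 1.6
```

```bash
python3 -m handwheel '[[[15,-1,-1,20,0,0.006,0.012],[15,-2,-2,45,0,0.012,0.024],[15,-2,-2,60,0,0.012,0.024],[15,-2,-2,70,0,0.012,0.024],[15,-2,-2,70,0,0.012,0.024],[15,-2,-2,70,0,0.012,0.024],[15,-2,-2,70,0,0.012,0.024]]]'
python3 - <<'E'
from h import *
from station import env
np.set_printoptions(precision=4,suppress=True)
C=[]
for n in("scene","side","wrist"):
    c=env.camera(n);pickle.dump(c,open(f"{n}3.pkl","wb"));C.append(c["pixels"][:,:,::-1])
st=env.read_state();z=Ro.from_quat(st["tool_rot"]).apply([0,0,1]);tip=st["ee_pos"]+.083*z
for n in("scene","side","wrist"):
    c=pickle.load(open(n+"3.pkl","rb"));print(n,proj(c,[tip,[.5207,.2709,.148]]).tolist())
f=lambda i,x,y,w,h:cv2.resize(i[y:y+h,x:x+w],(400,400),interpolation=cv2.INTER_CUBIC)
cv2.imwrite("pics/crop3.png",np.hstack([f(C[0],320,55,50,50),f(C[2],270,150,100,100)]))
print(st["contact_force"],tip)
E
```

```text
time: 7.8
ee_pos: [0.4827, 0.2617, 0.233]
tool_rot: [0.769, -0.602, 0.134, -0.171]
contact_force: [0.3, -0.8, -0.9]
width: 0.0299
scene [[343.2620556431653, 85.23727429900896], [344.67638453653166, 88.46532170040098]]
side [[245.37032539325037, 278.65803469245924], [244.3963568649059, 280.6133957467713]]
wrist [[327.244068181822, 211.75706692915037], [327.4668202293633, 207.89518024119204]]
[-0.2762 -0.2042 -1.2497] [0.5166 0.27   0.1575]
```

View pics/crop3.png

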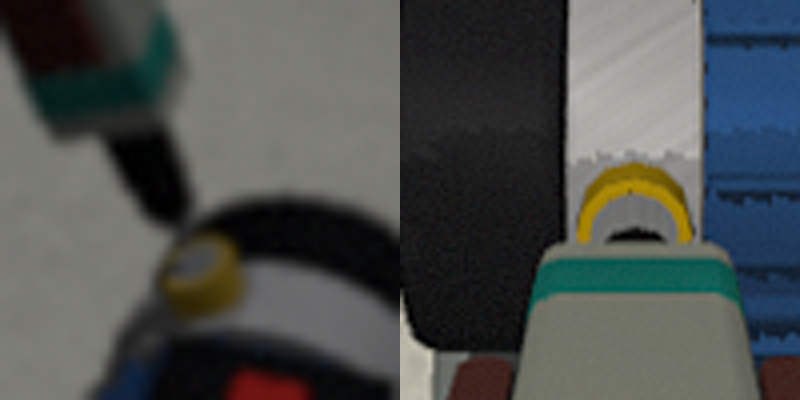

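The tip is roughly on axis in both views: in the wrist crop the nose is at x≈634 and the ring centre at ≈636, and the face centre is at the predicted y≈232. I'll press in steps and watch the force.

```bash
python3 -m handwheel '[[[15,0,0,3,0,0,0],[15,0,0,6,0,0,0],[15,0,0,8,0,0,0],[15,0,0,8,0,0,0],[15,0,0,8,0,0,0]]]'
cat > f.py <<'E'
from h import *
from station import env
import time
st=env.read_state();R=Ro.from_quat(st["tool_rot"]);print(R.inv().apply(st["contact_force"]).round(2),(st["ee_pos"]+.083*R.apply([0,0,1])).round(4))
E
python3 f.py
python3 -m handwheel '[[[15,0,0,1,0,0,0],[15,0,0,2,0,0,0],[15,0,0,3,0,0,0],[15,0,0,4,0,0,0],[15,0,0,4,0,0,0],[15,0,0,4,0,0,0]]]'; python3 f.py
```

```text
time: 8.57
ee_pos: [0.4859, 0.2624, 0.2254]
tool_rot: [0.769, -0.602, 0.134, -0.171]
contact_force: [-0.3, -0.0, -1.8]
width: 0.0298
[-0.04  1.08  1.51] [0.5199 0.2709 0.1502]
time: 9.32
ee_pos: [0.4876, 0.2629, 0.2219]
tool_rot: [0.769, -0.602, 0.134, -0.171]
contact_force: [-0.3, -0.0, 1.4]
width: 0.0297
[-0.05 -0.34 -1.42] [0.5217 0.2713 0.1467]
```

```bash
for i in 1 2 3 4 5 6; do python3 -m handwheel '[[[15,0,0,0,0,0,0]]]' >/dev/null; python3 f.py; done
```

```text
[ 0.46  0.22 -0.46] [0.5217 0.2713 0.1467]
[ 0.74  1.29 -1.41] [0.5217 0.2713 0.1468]
[-1.08  0.33 -2.7 ] [0.5217 0.2713 0.1468]
[-0.03  0.23 -1.28] [0.5216 0.2713 0.1468]
[-0.37  0.37 -0.46] [0.5217 0.2713 0.1468]
[-0.62  0.82 -0.35] [0.5217 0.2713 0.1468]
```

Averaged push is about 2.6 N, or roughly 3.3 mm in. I'll go 1.5 mm deeper and hold for the reading.

```bash
python3 -m handwheel '[[[15,0,0,0.5,0,0,0],[15,0,0,1,0,0,0],[15,0,0,1.5,0,0,0],[15,0,0,1.5,0,0,0],[15,0,0,1.5,0,0,0]]]'; for i in 1 2 3 4 5 6 7 8 9 10; do python3 -m handwheel '[[[15,0,0,0,0,0,0]]]' >/dev/null; python3 f.py; done
python3 - <<'E'
from h import *
from station import env
C=[]
for n in("scene","wrist"):
    c=env.camera(n);pickle.dump(c,open(f"{n}4.pkl","wb"));C.append(c["pixels"][:,:,::-1])
f=lambda i,x,y,w,h:cv2.resize(i[y:y+h,x:x+w],(400,400),interpolation=cv2.INTER_CUBIC)
cv2.imwrite("pics/crop4.png",np.hstack([f(C[0],320,55,50,50),f(C[1],270,150,100,100)]))
E
```

```text
time: 10.7
ee_pos: [0.4882, 0.263, 0.2206]
tool_rot: [0.769, -0.602, 0.134, -0.171]
contact_force: [-2.3, -0.4, 1.5]
width: 0.0298
[ 0.08  1.3  -1.14] [0.5223 0.2715 0.1455]
[-0.01 -0.62 -2.23] [0.5223 0.2714 0.1454]
[ 0.11  0.61 -1.81] [0.5223 0.2715 0.1454]
[ 0.57  1.1  -2.72] [0.5223 0.2715 0.1455]
[-0.98  0.96 -1.51] [0.5223 0.2715 0.1455]
[ 0.03  0.44 -1.34] [0.5223 0.2715 0.1455]
[-1.3   0.64 -1.81] [0.5223 0.2715 0.1455]
[ 0.27  0.58 -1.79] [0.5223 0.2715 0.1455]
[-0.4   1.13 -1.54] [0.5222 0.2715 0.1455]
[ 0.98  0.76 -2.1 ] [0.5223 0.2715 0.1455]
```

View pics/crop4.png

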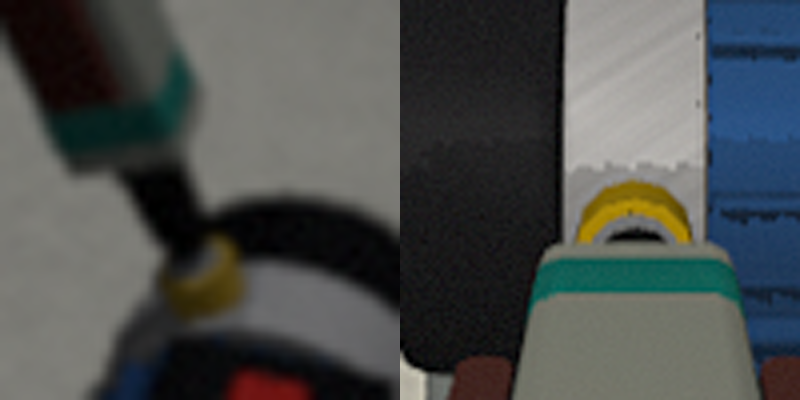

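The views show the nose right over the boss: in the wrist crop the nose top edge is at about (634,230) and the ring spans 580–692. I'll check the out-of-view direction by projection, using both the nose-end circle and the ring, and go 1 mm deeper.

```bash
python3 - <<'E'
from h import *
from station import env
np.set_printoptions(precision=1,suppress=True)
st=env.read_state();R=Ro.from_quat(st["tool_rot"]);a=np.linspace(0,2*np.pi,73)
circ=lambda o,r:o+R.apply(np.c_[r*np.cos(a),r*np.sin(a),0*a])
nose=st["ee_pos"]+R.apply([0,0,.071]);face=np.array([.5207,.2709,.148])
for n,ox,oy,k in(("scene4",320,55,8),("wrist4",270,150,4)):
    c=pickle.load(open(n+".pkl","rb"))
    for nm,o,r in(("nose",nose,.008),("face",face,.009),("ring",face,.012)):
        p=(proj(c,circ(o,r))-[ox,oy])*k+([400,0] if k==4 else [0,0]);print(n,nm,p.min(0),p.max(0),p.mean(0))
E
python3 -m handwheel '[[[15,0,0,0.5,0,0,0],[15,0,0,1,0,0,0],[15,0,0,1,0,0,0],[15,0,0,1,0,0,0]]]'; for i in 1 2 3 4 5 6 7 8; do python3 -m handwheel '[[[15,0,0,0,0,0,0]]]' >/dev/null; python3 f.py; done
```

```text
scene4 nose [163.8 226.9] [212.8 263.3] [188.2 245.3]
scene4 face [170.1 247.4] [224.9 288.2] [197.4 268. ]
scene4 ring [161.  240.6] [234.1 295.1] [197.3 268.2]
wrist4 nose [586.3 227.3] [671.1 307. ] [629.3 267.3]
wrist4 face [583.7 209.8] [675.9 296.7] [630.4 253.5]
wrist4 ring [568.3 194.9] [691.2 310.9] [630.6 253.3]
time: 12.55
ee_pos: [0.4886, 0.2631, 0.2198]
tool_rot: [0.769, -0.602, 0.134, -0.171]
contact_force: [-2.7, 0.0, 2.8]
width: 0.03
[-0.18 -0.3  -3.25] [0.5227 0.2716 0.1446]
[ 0.4   1.16 -1.77] [0.5227 0.2716 0.1446]
[-0.41 -0.03 -1.87] [0.5227 0.2716 0.1446]
[ 0.49  0.9  -2.72] [0.5227 0.2716 0.1446]
[-0.86  1.06 -2.84] [0.5227 0.2716 0.1446]
[ 0.29  0.32 -2.16] [0.5227 0.2716 0.1446]
[-0.04  0.66 -2.9 ] [0.5227 0.2716 0.1446]
[ 0.47  1.91 -1.64] [0.5226 0.2716 0.1446]
```

The projections match the picture to within about 2 mm, and the push is about 3.7 N, or half way in. Now I'll hold for the reading.

```bash
for k in 1 2; do python3 -m handwheel '[[[15,0,0,0,0,0,0],[15,0,0,0,0,0,0],[15,0,0,0,0,0,0],[15,0,0,0,0,0,0],[15,0,0,0,0,0,0],[15,0,0,0,0,0,0],[15,0,0,0,0,0,0],[15,0,0,0,0,0,0],[15,0,0,0,0,0,0],[15,0,0,0,0,0,0],[15,0,0,0,0,0,0],[15,0,0,0,0,0,0],[15,0,0,0,0,0,0],[15,0,0,0,0,0,0],[15,0,0,0,0,0,0],[15,0,0,0,0,0,0]]]'; python3 f.py; done
python3 -c "
from station import env
print(env.hand_in())"
```

```text
time: 15.55
ee_pos: [0.4886, 0.2631, 0.2198]
tool_rot: [0.769, -0.602, 0.134, -0.171]
contact_force: [-2.5, 0.2, 2.4]
width: 0.0301
[-0.84  1.14 -3.22] [0.5227 0.2716 0.1446]
time: 17.55
ee_pos: [0.4885, 0.2631, 0.2198]
tool_rot: [0.769, -0.602, 0.134, -0.171]
contact_force: [-2.4, -1.1, 2.7]
width: 0.03
[ 0.47  1.21 -3.52] [0.5226 0.2716 0.1446]
the job is handed in; nothing more can be done
None
```

I drew the probe out of the black cradle and carried it high over the bench. I then pressed it square onto the yellow-ringed face, held it still for about 5 s and handed in at 17.6 s while still holding it there. Handing in gave no verdict.

**Last checks:**
- **Push:** the averaged force before the hold was about 3.7 N, or roughly 5 mm in. The last two single readings, at the end of the hold, were 3.2 and 3.5 N along the tool before adding about 1.2 N for the probe's own weight. That makes about 4.5 N, or 6–7 mm in. Single readings scatter by about ±0.7 N, so I did not correct for it.
- **Position:** the tip's lateral position agreed with the ring to about 2 mm in the scene and wrist pictures.
- **Grip:** the fingers stayed at 30 mm on the handle.

**Disagreements:**
- **Depth:** cameras and arm position alone put the tip at only about 3.7 mm in, less than the force suggests. I went by the force, because the plunger cannot be read directly.
- **Side camera:** it placed the spot about 5 mm away from where the scene and wrist cameras put it. I used the joint fit, which lay close to those two.

I did not measure the bystanders again at the end, but the arm passed well above them.

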